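# Lift the vial rack out of the blow-down dryer

## Task

The blow-down dryer on the bench has finished and I want to wipe out its heating well. Swing the nozzle head round to the left until it is right out to the side and nothing hangs over the vial rack, then take the rack by its handle and lift it straight up out of the well, keeping it level so that the vials stay in their pockets. Finish while still holding the rack in the air above its well, level and still, with a good 8 cm of free space under it down to the dryer's top: do not put it down or let go, and leave the things standing beside the dryer where they are.

Things in the scene. Friction and masses are not known exactly. Their poses are not given: they have to be found in the camera images.
- dryer: white heated base 250 (x) x 200 (y) mm, deck 85 mm above the worktop, fixed; origin at the centre of its underside, x from its front panel to its back, y to its left. Open well in the deck 114 (x) x 108 (y) mm, 28 mm deep, centred at x = -20, y = 0 mm. Steel column at the rear left (x = 100, y = 68 mm), top 221 mm above the worktop, carries the swing arm
- nozzle_arm (a joint): swing angle (rad) of the arm with the nozzle head about the upright column: 0 when the head is centred over the well; grows as the head swings to the dryer's left (clockwise seen from above), stops at -0.45 and 1.75; nothing of it is over the rack from 1.2 up. It turns against light friction (about 1 N at the knob) and stays where it is left
- column_axis (a point): point on the axis of the column at the height of the arm's middle, 196 mm above the worktop; the axis is vertical
- head_knob (a point): centre of the upright round black knob on top of the nozzle head's free end, diameter 13 mm, 46 mm tall (this point is 28 mm above the head's flat top and 18 mm below the knob's end), 234 mm above the worktop and 171 mm from the column's axis; a brass hose nipple 23 mm tall stands on the head 53 mm nearer the column
- head_center (a point): middle of the grey nozzle head, 92 x 90 x 20 mm, 138 mm from the column's axis; its nozzles end 20 mm below this point, about 16 mm above the rack's handle when it is over the rack
- well_mouth (a point): centre of the well's opening, in the plane of the dryer's top deck, 85 mm above the worktop; turns with the dryer
- vial_rack: aluminium block 110 (x) x 104 (y) x 38 mm, 0.3 to 0.65 kg, in the dryer's well with 2 mm to spare on each side, 10 mm standing out; origin at the centre of its underside, z up, x along the handle. Six pockets of 18.5 mm, 26 mm deep, in two rows (x = -34, 0, 34; y = -36, 36 mm)
- rack_handle (a point): middle of the blue grip sleeve on the rack's handle, 96 mm above the centre of the rack's underside: sleeve 70 mm long (rack's x), 18 mm wide (y), 14 mm high, on a steel strap that stands on the block at both ends (x = -50, 50 mm); the vials' tops are 32 mm below this point, 36 mm to either side
- rack_base (a point): centre of the rack's underside
- vial_0: open amber glass vial, 16 mm diameter, 52 mm tall, loose in a pocket of the rack at x = -34, y = -36 mm; origin at the centre of its underside, 12 mm above the rack's underside
- vial_1: same vial, pocket at x = -34, y = 36 mm
- vial_2: same vial, pocket at x = 0, y = -36 mm
- vial_3: same vial, pocket at x = 34, y = -36 mm
- vial_4: same vial, pocket at x = 34, y = 36 mm
- label_roll: roll of white labels standing on end, 60 mm diameter, 50 mm high, left of the dryer; leave alone; origin at the centre of its underside
- strip_box: beige carton 51 x 90 x 45 mm, left of the dryer; leave alone; origin at the centre of its underside
- sample_tin: round grey lidded tin, 71 mm diameter, 68 mm high, further left; leave alone; origin at the centre of its underside

How it is judged:
On the way, in this order (a step that is already met when the one before it is completed fails the run):
1. the nozzle head is swung out to the side, clear of the rack (arm past 1.15 rad) (value of joint nozzle_arm above 1.15 rad and z of rack_base in the frame of dryer below 0.062 m), for 0.2 s.
2. the rack is lifted out of its well by the gripper: underside above the deck, touching nothing of the dryer (z of rack_base in the frame of dryer above 0.092 m and contact force between vial_rack and the fingers above 1 N and contact force between vial_rack and dryer below 0.1 N and angle between vial_rack's own z axis and vertical below 0.17 rad), for 0.2 s.
At the end, for the whole second after the job is handed in: rack gripped, touching nothing of the dryer, underside 60 to 200 mm above its top, within 50 mm of straight above the well, level within 0.1 rad, still (20 mm/s, 0.15 rad/s); all five vials down in their pockets; arm past 1.15 rad (z of rack_base in the frame of well_mouth between 0.06 and 0.2 m and horizontal distance between rack_base and well_mouth below 0.05 m and angle between vial_rack's own z axis and vertical below 0.1 rad and linear speed of vial_rack below 0.02 m/s and angular speed of vial_rack below 0.15 rad/s and contact force between vial_rack and the fingers above 1 N and contact force between vial_rack and dryer below 0.1 N and value of joint nozzle_arm above 1.15 rad and z of each of vial_0, vial_1, vial_2, vial_3, vial_4 in the frame of vial_rack below 0.018 m and distance between each of vial_0, vial_1, vial_2, vial_3, vial_4 and rack_base below 0.06 m); the arm keeps its last pose, push and grip.
It fails at once if the rack is tipped by more than 0.3 rad (angle between vial_rack's own z axis and vertical above 0.3 rad).
It fails at once if the label roll, the carton or the tin is moved by more than 20 mm (distance of any of label_roll, strip_box, sample_tin from where it was at the start of the episode above 0.02 m).
It also fails if it takes over 58 s, if anything falls off the work surface, if the arm or the gripper's body presses on something with over 40 N, if the wrist force passes 120 N, or if a joint passes its speed limit or range.

## Robot

A 7-joint arm with a two-finger parallel gripper is mounted at the origin on a cart in front of the work surface, level with it; the furniture and walls round the work are solid. World frame = base frame: x ahead of the robot, y to its left, z up, the work surface at z = 0. Lengths are in m, angles in rad, forces in N, time in s.
With the tool pointing down it reaches from about 0.4 to 0.85 m from the base axis. Payload 4.5 kg.
Tool frame: the origin (TCP) lies at the very end of the fingers, on their centre line; the grasp point (between the pads) lies 19 mm behind it; z points along the fingers, y is the direction in which the jaws open and shut (so a half turn about z gives the same grasp; the last joint's range is limited). The gripper opens to 88 mm and grips with 3 to 60 N. Pads are 18 mm wide; open, the fingers measure 123 mm over their backs; the gripper's body (75 mm by 187 mm) begins 45 mm behind the grasp point.
Start: joints at [-1.173, 0.689, -0.195, 1.565, 0.157, 0.902, -0.215], TCP at [0.222, 0.584, 0.239] pointing down, gripper open.
Joint ranges: [-3.01, 3.01], [-0.46, 2.08], [-1.47, 1.51], [0.13, 2.56], [-1, 4.14], [0.04, 2.09], [-2.66, 2.66]. Speed limits (rad/s): [2.57, 2.57, 3.14, 3.14, 3.14, 3.14, 3.14].

## Interface

Orientations are given as a rotation vector (axis times angle).
In Python, from station import arm, camera gives the robot as it stands. The module is installed in compiled form; this text tells all that it offers.
- The arm moves only by the shell command python3 -m pendant 'ROWS'. ROWS is JSON, a list of rows, each a list of 3 entries, a list of its own where there are three numbers: the opening, from -1 (shut) to 1 (fully open), then the shift along the tool's x, y, z in m, then the turn about the tool's z in degrees. A call has 1 to 5 rows; each row is the pose to reach, as a shift and turn from the pose measured when the call began, along the tool's axes at that moment; what a row does not reach only later rows make up. A row lasts 1/10 s, in which the tool goes at most 50 mm and 8.59 degrees, less where a joint would pass 70% of its speed; a pose out of reach is approached as far as the arm can. A call with a gripper value outside its range is refused whole. The fingers move at their own pace and stop on an object; the grip force is fixed at half the most. Time passes only in rows, so rows that repeat a pose let the fingers close. It gives the time, the measured TCP pose, the force and the opening at its end, in the units of the state.
- arm.state(): the state, without advancing time (a new reading comes with each control period).
- camera(name): name is "scene" or "top" or "wrist"; returns a dict with "img" (400x640x3 uint8, blue, green, red), "fx", "fy", "cx", "cy" (pixels), "position" and "rotation" of the camera in the world; the wrist camera has in their place "mount" (4x4, takes a point from camera to tool coordinates, whose origin is the TCP and whose axes are the flange's). Camera axes: x right, y down, z forward; pixel columns grow to the right and rows downward; lengths in m; the calibration is good to about 2 mm. A picture is of the moment at which its call begins: read the wrist's pose just before it. There is no depth.
- arm.hand_in(): hands the job in, once; it reports no verdict.
The state is a dict: "time_s": time; "joint_positions": joint angles; "qvel": joint speeds; "tau": joint torques, N m; "tcp_pos": TCP position; "ee_rot": TCP orientation; "wrist_force": force on the tool from outside, world axes, zero at the start; "moment": the same for the moment, N m; "grip_width": finger opening in m.
Only numpy, scipy, OpenCV 4.12 (cv2) and the standard library are available. Lean on these libraries where they do the work, as an engineer would, in place of code of your own. Each camera call takes 0.05 s, during which the arm holds its last target. There are 200 camera calls.

## Working session

There is one attempt and no reset: what is moved stays moved. The work goes in short steps, Python scripts to look and compute and a shell command to move; the robot and the scene stay as the last step left them, time stands still between calls to the robot, and variables do not carry over. Pictures are saved under pics/ and viewed, about 8 in all and at most 12, crops included, and the job is handed in when it is done.

```bash
mkdir -p pics
cat > h.py <<'E'
import numpy as np, cv2
from scipy.spatial.transform import Rotation as R
from station import arm, camera
def ray(c,u,v,z):
    d=np.array(c["rotation"])@np.array([(u-c["cx"])/c["fx"],(v-c["cy"])/c["fy"],1.]);p=np.array(c["position"])
    return p+d*(z-p[2])/d[2]
def proj(c,P):
    q=np.array(c["rotation"]).T@(np.array(P)-np.array(c["position"]))
    return c["fx"]*q[0]/q[2]+c["cx"],c["fy"]*q[1]/q[2]+c["cy"]
E
python3 - <<'E'
from h import *
s=arm.state();print(s)
print(R.from_rotvec(s["ee_rot"]).as_matrix().round(3))
for n in("scene","top"):
    c=camera(n);cv2.imwrite(f"pics/{n}0.png",c["img"]);print(n,c["position"],np.array(c["rotation"]).round(3).tolist(),c["fx"],c["cx"],c["cy"])
E
```

```text
{'time_s': 0.0, 'joint_positions': array([-1.17318255,  0.68994455, -0.1945106 ,  1.56635245,  0.15730387,
        0.90248331, -0.21511301]), 'qvel': array([ 0.00199704,  0.00079051, -0.0013659 , -0.00128319,  0.00040457,
        0.00072896, -0.00086005]), 'tau': array([ 9.73507522e-04, -5.27576172e+01, -1.26709275e+00, -1.53424680e+01,
       -5.26809145e-02,  6.42286075e-03,  1.72085970e-04]), 'tcp_pos': array([0.22222527, 0.58348448, 0.23793231]), 'ee_rot': array([-5.68185046e-01, -3.08959226e+00,  2.80549032e-03]), 'wrist_force': array([-0.64046015,  0.45628711, -0.09798888]), 'moment': array([ 0.01970365,  0.00533935, -0.03894309]), 'grip_width': 0.08809808298065867}
[[-0.935  0.356 -0.001]
 [ 0.356  0.935 -0.002]
 [-0.    -0.002 -1.   ]]
scene [0.65701883 1.00764984 0.95331911] [-0.131, -2.765, 1.364] 509.0388078313879 321.0793284619656 195.90075498614559
top [ 0.50005742 -0.05660363  1.14404844] [-2.192, 2.2, -0.036] 403.27788681992683 332.7441397588453 197.69850074640635
```

```bash
sed -i 's/np.array(c\["rotation"\])/R.from_rotvec(c["rotation"]).as_matrix()/g' h.py; ls pics
```

```text
scene0.png
top0.png
```

View pics/top0.png

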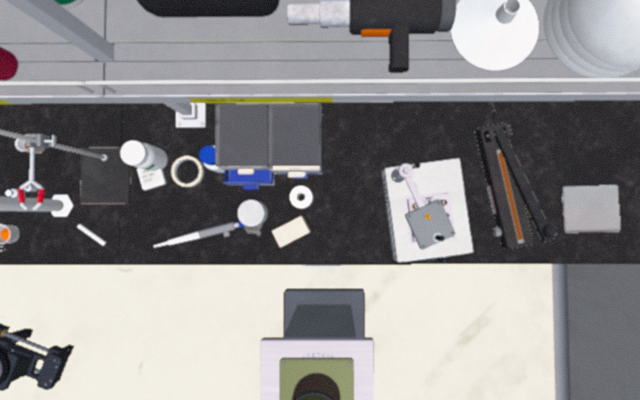

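View pics/scene0.png

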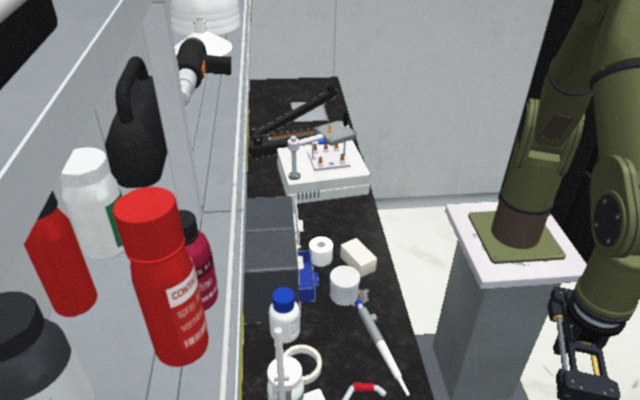

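Run:
```python
from h import *
c=camera("top");im=c["img"]
cv2.imwrite("pics/crop1.png",cv2.resize(im[140:275,360:500],None,fx=5.5,fy=4.4*1.0,interpolation=cv2.INTER_CUBIC) if 0 else cv2.resize(im[145:270,370:500],None,fx=4.6,fy=4.6,interpolation=cv2.INTER_CUBIC))
g=im.copy().astype(int)
m=((g.min(2)>190)).astype(np.uint8);m[:145]=0;m[266:]=0;m[:,:365]=0;m[:,490:]=0
k=max(cv2.findContours(m,0,2)[0],key=cv2.contourArea);h=cv2.convexHull(k)
print(cv2.approxPolyDP(h,4,True).reshape(-1,2).tolist())
for p in cv2.boxPoints(cv2.minAreaRect(h)): print(p,ray(c,*p,0.085).round(3))
for n,p,z in[("roll",(301,197),.05),("box",(291,232),.045),("tin",(252,213),.068),("benchfront",(320,263),0),("shelf edge",(260,102),0.0),("boxR",(321,125),.15),("base",(320,400),0)]: print(n,ray(c,*p,z).round(3))
```

```text
[[458, 159], [472, 250], [399, 261], [385, 170]]
[384.37338 166.70714] [ 0.625 -0.184  0.085]
[459.08987 156.40141] [ 0.651 -0.38   0.085]
[472.2894  252.09804] [ 0.401 -0.41   0.085]
[397.5729  262.40375] [ 0.374 -0.216  0.085]
roll [0.548 0.039 0.05 ]
box [0.453 0.067 0.045]
tin [0.505 0.169 0.068]
benchfront [ 0.363 -0.01   0.   ]
shelf edge [0.823 0.161 0.   ]
boxR [ 0.722 -0.019  0.15 ]
base [-0.016 -0.009  0.   ]
```

View pics/crop1.png

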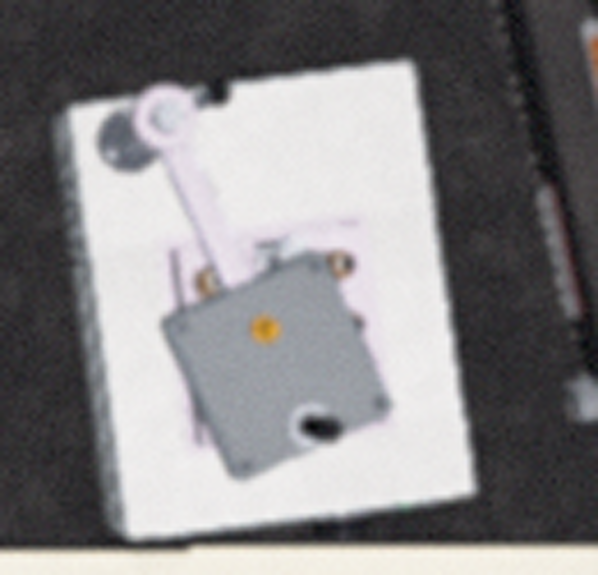

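```bash
cat >> h.py <<'E'
D0=np.array([.513,-.2975]);YAW=.128
def d2w(x,y): 
    c,s=np.cos(YAW),np.sin(YAW);return D0+[c*x-s*y,s*x+c*y]
COL=d2w(.1,.068)
def plan(target,deg_y=None):
    "target tool xyz world, tool-y world heading -> shift/turn in tool axes"
    s=arm.state();M=R.from_rotvec(s["ee_rot"]).as_matrix()
    sh=M.T@(np.array(target)-s["tcp_pos"])
    h=np.degrees(np.arctan2(M[1,1],M[0,1]))
    t=None if deg_y is None else -((deg_y-h+180)%360-180)
    print("shift",sh.round(4),"turn",t,"| tcp",s["tcp_pos"].round(4),"y-heading",round(h,1),"F",s["wrist_force"].round(1),"w",round(s["grip_width"],4),"t",s["time_s"])
E
python3 - <<'E'
from h import *
c=camera("top");im=c["img"].astype(int)
m=((im.max(2)<45)).astype(np.uint8)
m[:225]=0;m[250:]=0;m[:,425:]*=1;m[:,:425]=0;m[:,455:]=0
n,l,st,ce=cv2.connectedComponentsWithStats(m)
print(st[1:].tolist(),ce[1:].round(1).tolist())
print("coltop",ray(c,405.9,170.4,.221).round(4),"pred",COL.round(4))
for u,v in ce[1:]:
    for z in(.252,.234):
        p=ray(c,u,v,z);d=p[:2]-COL;print(p.round(4),"r",np.hypot(*d).round(4),"phi",np.degrees(np.arctan2(d[1],d[0]))%360)
print("phi0",(np.degrees(np.arctan2(-.068,-.12)+YAW))%360, "well",d2w(-.02,0))
plan([.45,.25,.33],138)
E
```

```text
[[437, 237, 5, 2, 9]] [[438.8, 237.6]]
coltop [ 0.6003 -0.2165  0.221 ] pred [ 0.6035 -0.2173]
[ 0.4484 -0.2817  0.252 ] r 0.168 phi 202.56022086073307
[ 0.4473 -0.2863  0.234 ] r 0.1707 phi 203.83408081451358
phi0 216.87264203723265 well [ 0.49316362 -0.30005302]
shift [-0.3316 -0.231  -0.0915] turn -68.84101945134529 | tcp [0.2223 0.5838 0.2382] y-heading 69.2 F [-0.7 -0.8 -0.5] w 0.0882 t 0.2
```

```bash
r='[1,[-0.33,-0.23,-0.10],-44]'; python3 -m pendant '[[1,[-0.05,-0.02,-0.05],-8],[1,[-0.10,-0.06,-0.10],-16],[1,[-0.14,-0.09,-0.10],-24],[1,[-0.18,-0.12,-0.10],-32],[1,[-0.22,-0.15,-0.10],-40]]'
python3 - <<'E'
from h import *
plan([.45,.1,.34],113);plan([.448,-.283,.34],113)
E
```

```text
time_s: 0.7
tcp_pos: [0.3509, 0.403, 0.3355]
ee_rot: [-0.532, 3.095, 0.0]
wrist_force: [1.1, 0.4, 0.1]
grip_width: 0.088
shift [ 0.0078 -0.3187 -0.0044] turn -3.486949813112801 | tcp [0.3509 0.403  0.3355] y-heading 109.5 F [1.1 0.4 0.1] w 0.088 t 0.7
shift [ 0.1376 -0.679  -0.0046] turn -3.486949813112801 | tcp [0.3509 0.403  0.3355] y-heading 109.5 F [1.1 0.4 0.1] w 0.088 t 0.7
```

```bash
python3 -m pendant '[[1,[0,-0.05,0],-3],[1,[0,-0.10,0],-3],[1,[0,-0.15,0],-3],[1,[0,-0.20,0],-3],[1,[0.01,-0.25,0],-3]]'; python3 -m pendant '[[1,[0.02,-0.05,0],0],[1,[0.04,-0.10,0],0],[1,[0.06,-0.15,0],0],[1,[0.08,-0.20,0],0],[1,[0.1,-0.25,0],0]]'
python3 - <<'E'
from h import *
plan([.448,-.283,.34],113)
E
```

```text
time_s: 1.2
tcp_pos: [0.4258, 0.1643, 0.3356]
ee_rot: [-0.612, 3.079, 0.0]
wrist_force: [1.1, -0.5, 0.3]
grip_width: 0.0881
time_s: 1.7
tcp_pos: [0.4282, -0.0856, 0.3355]
ee_rot: [-0.611, 3.079, 0.0]
wrist_force: [0.5, -0.3, 0.1]
grip_width: 0.0879
shift [ 0.0571 -0.1899 -0.0045] turn -0.5343117437964793 | tcp [ 0.4282 -0.0856  0.3355] y-heading 112.5 F [ 0.5 -0.3  0.1] w 0.0879 t 1.7
```

```bash
python3 -m pendant '[[1,[0.02,-0.05,0],0],[1,[0.03,-0.10,0],0],[1,[0.05,-0.15,0],0],[1,[0.057,-0.19,0],0],[1,[0.057,-0.19,0],0]]'
cat >> h.py <<'E'
def wrist(name=None):
    s=arm.state();c=camera("wrist");T=np.eye(4);T[:3,:3]=R.from_rotvec(s["ee_rot"]).as_matrix();T[:3,3]=s["tcp_pos"]
    W=T@np.array(c["mount"]);c["position"]=W[:3,3];c["rotation"]=R.from_matrix(W[:3,:3]).as_rotvec()
    if name: cv2.imwrite("pics/"+name,c["img"])
    return c
E
python3 - <<'E'
from h import *
c=wrist("w1.png");print(np.array(c["mount"]).round(3),c["position"])
print("knob pred",proj(c,[.448,-.283,.252]),proj(c,[*COL,.221]))
plan([.448,-.283,.34],113)
E
```

```text
time_s: 2.2
tcp_pos: [0.4471, -0.2909, 0.3347]
ee_rot: [-0.594, 3.083, -0.006]
wrist_force: [-0.4, 0.2, -0.9]
grip_width: 0.088
[[-0.    -0.947 -0.322  0.084]
 [ 1.     0.    -0.001 -0.   ]
 [ 0.001 -0.322  0.947 -0.146]
 [ 0.     0.     0.     1.   ]] [ 0.3688189  -0.32176664  0.48092073]
knob pred (np.float64(332.04097472362463), np.float64(213.9336084633225)) (np.float64(332.7231756316618), np.float64(352.78277901761805))
shift [-0.0019  0.0032 -0.0053] turn -0.9254808457357058 | tcp [ 0.4474 -0.2866  0.3347] y-heading 112.1 F [ 0.6  0.1 -0.7] w 0.088 t 2.25
```

View pics/w1.png

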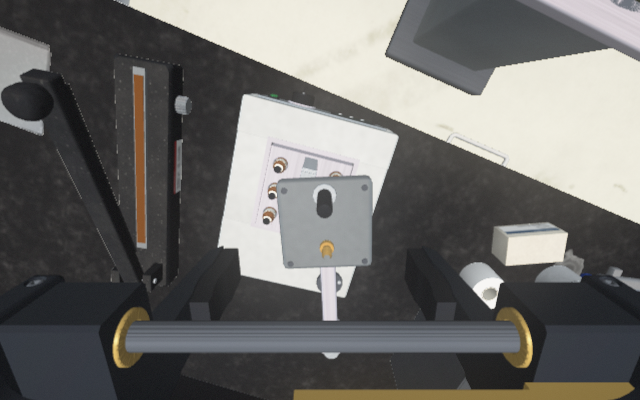

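Run:
```python
from h import *
c=wrist()
for u,v,z in[(324,210,.252),(324,193,.207)]:
    p=ray(c,u,v,z);d=p[:2]-COL;print(p.round(4),"r",np.hypot(*d).round(4),"phi",np.degrees(np.arctan2(d[1],d[0]))%360)
print("col",ray(c,331,353,.221))
plan([.446,-.287,.229],115)
```

```text
[ 0.4476 -0.2856  0.252 ] r 0.1702 phi 203.65423611168674
[ 0.4476 -0.2854  0.207 ] r 0.1702 phi 203.60268404330432
col [ 0.60460567 -0.21348598  0.221     ]
shift [ 0.0031 -0.0024  0.1059] turn -2.6791962944631678 | tcp [ 0.4478 -0.2837  0.3349] y-heading 112.3 F [-0.2  0.4  0.9] w 0.0882 t 2.3
```

```bash
python3 -m pendant '[[1,[0,-0.002,0.03],0],[1,[0,-0.002,0.06],0],[0.2,[0,-0.002,0.09],0],[-0.3,[0,-0.002,0.105],0],[-0.4,[0,-0.002,0.105],0]]'; python3 -m pendant '[[-0.4,[0,0,0],0],[-0.4,[0,0,0],0],[-0.4,[0,0,0],0]]'
python3 - <<'E'
from h import *
plan([.4475,-.2855,.229],114)
s=arm.state();M=R.from_rotvec(s["ee_rot"]).as_matrix();p0=s["tcp_pos"]
for a in range(8,97,8):
    phi=np.radians(203.6-a);t=COL+.171*np.array([np.cos(phi),np.sin(phi)])+.004*np.array([np.sin(phi),-np.cos(phi)])
    print(a,(M.T@(np.array([*t,.229])-p0)).round(3))
E
```

```text
time_s: 2.8
tcp_pos: [0.4476, -0.2824, 0.2283]
ee_rot: [0.613, -3.08, -0.008]
wrist_force: [-0.2, 0.1, 0.7]
grip_width: 0.066
time_s: 3.1
tcp_pos: [0.4483, -0.2822, 0.2293]
ee_rot: [-0.614, 3.081, 0.006]
wrist_force: [-0.7, -0.1, 0.2]
grip_width: 0.0422
shift [ 0.002  -0.0027  0.0003] turn -1.4393998880038907 | tcp [ 0.4483 -0.2822  0.2293] y-heading 112.6 F [-0.7 -0.1  0.2] w 0.0422 t 3.1
8 [0.001 0.025 0.   ]
16 [-0.004  0.048  0.001]
24 [-0.012  0.071  0.001]
32 [-0.024  0.092  0.001]
40 [-0.038  0.111  0.001]
48 [-0.054  0.128  0.001]
56 [-0.073  0.143  0.001]
64 [-0.094  0.155  0.001]
72 [-0.116  0.163  0.001]
80 [-0.139  0.169  0.001]
88 [-0.163  0.171  0.001]
96 [-0.187  0.17   0.001]
```

```bash
cat > arc.py <<'E'
from h import *
import sys
a0=float(sys.argv[1]); s=arm.state();M=R.from_rotvec(s["ee_rot"]).as_matrix();p0=s["tcp_pos"];h=np.degrees(np.arctan2(M[1,1],M[0,1]))
d=p0[:2]-COL;print("tcp r",np.hypot(*d).round(4),"swung",round(203.6-np.degrees(np.arctan2(d[1],d[0]))%360,1),"F",s["wrist_force"].round(1),"w",s["grip_width"].round(4),"z",p0[2].round(4))
for a in a0+np.arange(1,6)*5:
    phi=np.radians(203.6-a);t=COL+.171*np.array([np.cos(phi),np.sin(phi)])
    print(a,(M.T@(np.array([*t,.229])-p0)).round(3),round(h-(113.6-a),1))
E
python3 -m pendant '[[-0.4,[0,0,0],0],[-0.4,[0,0,0],0],[-0.4,[0.001,0.015,0],4],[-0.4,[0.000,0.027,0],8],[-0.4,[-0.002,0.039,0],12]]'; python3 arc.py 13
```

```text
time_s: 3.6
tcp_pos: [0.4357, -0.2457, 0.2299]
ee_rot: [-0.283, 3.127, 0.004]
wrist_force: [2.2, -0.5, -1.1]
grip_width: 0.0264Traceback (most recent call last):
  File "arc.py", line 4, in <module>
    d=p0[:2]-COL;print("tcp r",np.hypot(*d).round(4),"swung",round(203.6-np.degrees(np.arctan2(d[1],d[0]))%360,1),"F",s["wrist_force"].round(1),"w",s["grip_width"].round(4),"z",p0[2].round(4))
                                                                                                                                                    ^^^^^^^^^^^^^^^^^^^^^
AttributeError: 'float' object has no attribute 'round'
```

```bash
sed -i 's/s\["grip_width"\].round(4)/s["grip_width"]/' arc.py; python3 arc.py 13
```

```text
tcp r 0.1702 swung 14.0 F [ 2.2 -0.5 -1.1] w 0.026399886681065635 z 0.2299
18.0 [0.    0.012 0.001] 4.8
23.0 [-0.002  0.027  0.001] 9.8
28.0 [-0.005  0.041  0.001] 14.8
33.0 [-0.009  0.056  0.001] 19.8
38.0 [-0.015  0.069  0.001] 24.8
```

```bash
python3 -m pendant '[[-0.4,[0,0.012,0],5],[-0.4,[-0.002,0.027,0],10],[-0.4,[-0.005,0.041,0],15],[-0.4,[-0.009,0.056,0],20],[-0.4,[-0.015,0.069,0],25]]'; python3 arc.py 38
```

```text
time_s: 4.1
tcp_pos: [0.438, -0.1751, 0.2305]
ee_rot: [0.407, 3.113, 0.004]
wrist_force: [0.0, -0.8, -0.0]
grip_width: 0.0267
tcp r 0.1708 swung 37.9 F [ 0.  -0.8 -0. ] w 0.026714452142612425 z 0.2305
43.0 [-0.     0.015  0.002] 4.5
48.0 [-0.002  0.03   0.002] 9.5
53.0 [-0.005  0.045  0.002] 14.5
58.0 [-0.01   0.059  0.002] 19.5
63.0 [-0.015  0.073  0.002] 24.5
```

```bash
python3 -m pendant '[[-0.4,[0,0.015,0.001],5],[-0.4,[-0.002,0.030,0.001],10],[-0.4,[-0.005,0.045,0.001],15],[-0.4,[-0.01,0.059,0.001],20],[-0.4,[-0.015,0.073,0.001],25]]'; python3 arc.py 63
```

```text
time_s: 4.6
tcp_pos: [0.4715, -0.1084, 0.23]
ee_rot: [1.077, 2.949, 0.004]
wrist_force: [-0.6, -0.9, -0.0]
grip_width: 0.0264
tcp r 0.1711 swung 63.1 F [-0.6 -0.9 -0. ] w 0.026401253498354576 z 0.23
68.0 [-0.001  0.015  0.001] 4.3
73.0 [-0.002  0.029  0.001] 9.3
78.0 [-0.005  0.044  0.001] 14.3
83.0 [-0.01   0.058  0.001] 19.3
88.0 [-0.015  0.072  0.001] 24.3
```

```bash
python3 -m pendant '[[-0.4,[0,0.012,0],4],[-0.4,[-0.001,0.022,0],7],[-0.4,[-0.003,0.032,0],10],[-0.4,[-0.004,0.038,0],12],[-0.4,[-0.004,0.038,0],12]]';  python3 -m pendant '[[-0.3,[0,-0.003,0],0],[-0.2,[0,-0.005,-0.02],0],[0,[0,-0.005,-0.05],0],[0,[0,-0.005,-0.09],0],[0,[0,-0.005,-0.12],0]]'
python3 - <<'E'
from h import *
c=wrist("w2.png")
t=camera("top");cv2.imwrite("pics/t2.png",cv2.resize(t["img"][130:270,330:500],None,fx=4,fy=4,interpolation=cv2.INTER_CUBIC))
plan([*d2w(-.02,0),.35],97)
E
```

```text
time_s: 5.1
tcp_pos: [0.4997, -0.0811, 0.2302]
ee_rot: [1.377, 2.822, 0.005]
wrist_force: [-0.1, -0.5, 0.5]
grip_width: 0.0264
time_s: 5.6
tcp_pos: [0.4951, -0.0853, 0.3523]
ee_rot: [1.377, 2.82, 0.005]
wrist_force: [0.9, 0.2, -0.5]
grip_width: 0.0444
shift [-0.1666 -0.1351  0.0039] turn -59.07359476516501 | tcp [ 0.4973 -0.0856  0.3542] y-heading 37.9 F [-0.1 -0.3 -0.5] w 0.0442 t 5.7
```

View pics/t2.png

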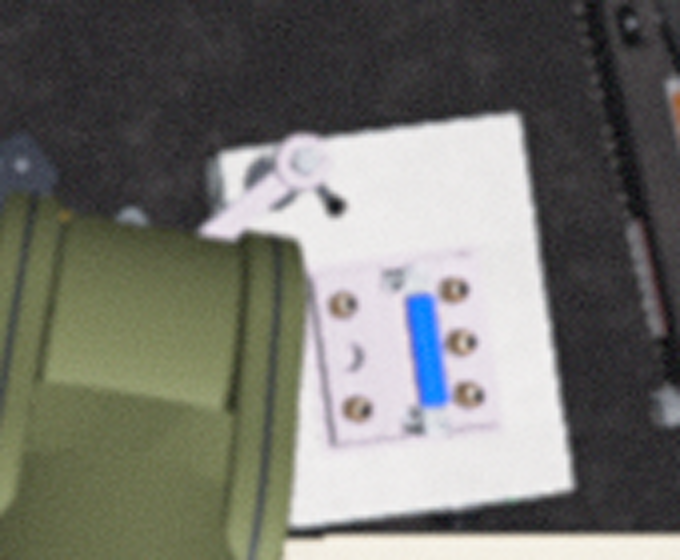

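```bash
cat > blue.py <<'E'
from h import *
import sys
def blue(c,box=None):
    im=c["img"].astype(int);m=((im[:,:,0]-im[:,:,2]>80)&(im[:,:,0]>130)).astype(np.uint8)
    if box: u0,u1,v0,v1=box;k=np.zeros_like(m);k[v0:v1,u0:u1]=1;m*=k
    k=max(cv2.findContours(m,0,2)[0],key=cv2.contourArea);r=cv2.minAreaRect(k)
    z=float(sys.argv[1]) if len(sys.argv)>1 else .16
    P=np.array([ray(c,*p,z)[:2] for p in cv2.boxPoints(r)]);e=P[1]-P[0],P[2]-P[1]
    L=max(e,key=lambda v:np.hypot(*v));L=L*np.sign(L[0])
    print("area",cv2.contourArea(k),"px",np.round(r[0],1),"ctr",P.mean(0).round(4),"sizes",[np.hypot(*v).round(4) for v in e],"x-heading",np.degrees(np.arctan2(L[1],L[0])).round(1))
    return P.mean(0)
blue(camera("top"),(380,500,160,260))
try: blue(wrist())
except Exception as e: print(e)
print(d2w(-.02,0))
E
python3 blue.py
```

```text
area 171.0 px [436.5 217.2] ctr [ 0.4926 -0.3001] sizes [np.float64(0.0178), np.float64(0.069)] x-heading 7.9
area 2124.0 px [527.3  54.4] ctr [0.5822 0.1352] sizes [np.float64(0.0799), np.float64(0.0283)] x-heading 89.3
[ 0.49316362 -0.30005302]
```

```bash
python3 -m pendant '[[0.2,[-0.03,-0.025,0],-8],[0.4,[-0.06,-0.05,0],-16],[0.6,[-0.09,-0.07,0],-24],[0.8,[-0.12,-0.09,0],-32],[1,[-0.15,-0.115,0],-40]]';  python3 - <<'E'
from h import *
plan([*d2w(-.02,0),.30],97)
E
```

```text
time_s: 6.3
tcp_pos: [0.4958, -0.2744, 0.3479]
ee_rot: [0.319, 3.125, 0.007]
wrist_force: [0.5, 0.8, -1.0]
grip_width: 0.0823
shift [-0.0026 -0.0258  0.0478] turn -18.649458908528686 | tcp [ 0.4958 -0.2744  0.3479] y-heading 78.4 F [ 0.5  0.8 -1. ] w 0.0823 t 6.3
```

Handle matches the prediction (0.4926, −0.3001; 18×69 mm; heading 7.9°). Move above it, and verify with the wrist camera.

```bash
python3 -m pendant '[[1,[-0.001,-0.01,0.02],-8],[1,[-0.002,-0.02,0.04],-16],[1,[-0.003,-0.026,0.048],-19],[1,[-0.003,-0.026,0.048],-19],[1,[-0.003,-0.026,0.048],-19]]';  sed -i 's/^blue(camera.*/c=wrist("w3.png")/; s/blue(wrist())/blue(c,(200,450,0,400))/' blue.py; python3 blue.py
python3 - <<'E'
from h import *
plan([.4927,-.3,.134],97.8)
E
```

```text
time_s: 6.8
tcp_pos: [0.4929, -0.2999, 0.2988]
ee_rot: [0.199, -3.135, -0.009]
wrist_force: [0.5, 0.6, 0.6]
grip_width: 0.088
area 1114.0 px [319.  187.5] ctr [ 0.4929 -0.3026] sizes [np.float64(0.0165), np.float64(0.0684)] x-heading 7.6
[ 0.49316362 -0.30005302]
shift [ 0.0009 -0.001   0.1655] turn -0.4869553550077512 | tcp [ 0.4935 -0.2997  0.2995] y-heading 97.3 F [-0.6  0.  -0.2] w 0.0882 t 6.85
```

View pics/w3.png

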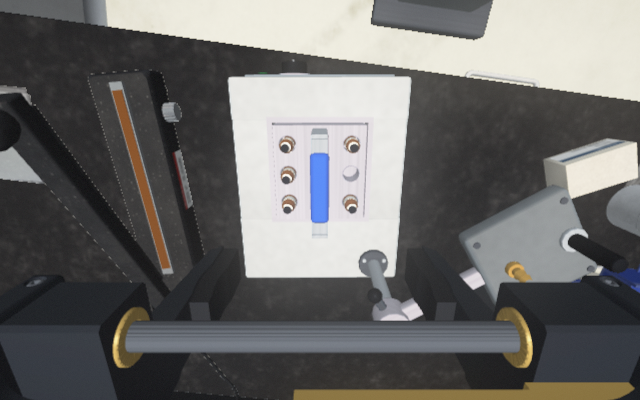

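```bash
python3 -m pendant '[[1,[0,-0.001,0.04],0],[1,[0,-0.001,0.08],0],[1,[0,-0.001,0.12],0],[1,[0,-0.001,0.15],0],[1,[0,-0.001,0.164],0]]'; python3 -m pendant '[[0.4,[0,0,0],0],[0,[0,0,0],0],[-0.3,[0,0,0],0],[-0.45,[0,0,0],0],[-0.45,[0,0,0],0]]'; python3 -m pendant '[[-0.45,[0,0,0],0],[-0.45,[0,0,0],0],[-0.5,[0,0,0],0],[-0.5,[0,0,0],0]]'
python3 - <<'E'
from h import *
plan([.4927,-.301,.134],97.8)
c=wrist()
for u,v,z in [(605,257,.252),(567,240,.206)]:
    p=ray(c,u,v,z);d=p[:2]-COL;print(p.round(3),np.hypot(*d),"angle",np.radians(216.9-np.degrees(np.arctan2(d[1],d[0]))%360))
E
```

```text
time_s: 7.35
tcp_pos: [0.4928, -0.2984, 0.1332]
ee_rot: [0.201, -3.133, -0.011]
wrist_force: [0.2, 1.1, 0.2]
grip_width: 0.0877
time_s: 7.85
tcp_pos: [0.4933, -0.2987, 0.1342]
ee_rot: [0.201, -3.134, -0.01]
wrist_force: [0.2, -0.4, 0.1]
grip_width: 0.0506
time_s: 8.25
tcp_pos: [0.4934, -0.2996, 0.1344]
ee_rot: [0.2, -3.135, -0.007]
wrist_force: [0.5, -1.6, -0.6]
grip_width: 0.0223
shift [ 0.0009 -0.0013  0.0004] turn -0.4900703800976203 | tcp [ 0.4934 -0.2996  0.1344] y-heading 97.3 F [ 0.5 -1.6 -0.6] w 0.0223 t 8.25
[ 0.422 -0.28   0.252] 0.1918464394922004 angle 0.311549209673689
[ 0.438 -0.242  0.206] 0.16755711806022175 angle 0.4964366577488291
```

```bash
python3 -m pendant '[[-0.5,[0.001,-0.001,0],-0.5],[-0.6,[0.001,-0.001,0],-0.5],[-1,[0.001,-0.001,0],-0.5],[-1,[0.001,-0.001,0],-0.5],[-1,[0.001,-0.001,0],-0.5]]'; python3 -m pendant '[[-1,[0,0,0],0],[-1,[0,0,0],0],[-1,[0,0,0],0]]'
```

```text
time_s: 8.8
tcp_pos: [0.4924, -0.3014, 0.1344]
ee_rot: [0.213, -3.134, -0.006]
wrist_force: [0.0, -3.5, 0.4]
grip_width: 0.0176
time_s: 9.1
tcp_pos: [0.4924, -0.3014, 0.1344]
ee_rot: [0.213, -3.134, -0.006]
wrist_force: [0.4, -2.7, -0.2]
grip_width: 0.0174
```

```bash
python3 -m pendant '[[-1,[0,-0.001,0],0],[-1,[0,-0.001,-0.002],0],[-1,[0,-0.001,-0.005],0],[-1,[0,-0.001,-0.008],0],[-1,[0,-0.001,-0.008],0]]'
```

```text
time_s: 9.6
tcp_pos: [0.4927, -0.3022, 0.1427]
ee_rot: [-0.214, 3.134, 0.006]
wrist_force: [-0.7, -0.3, -5.2]
grip_width: 0.0172
```

```bash
python3 -m pendant '[[-1,[0,0,-0.005],0],[-1,[0,0,-0.010],0],[-1,[0,0,-0.015],0],[-1,[0,0,-0.020],0],[-1,[0,0,-0.025],0]]'; python3 -m pendant '[[-1,[0,0,-0.008],0],[-1,[0,0,-0.018],0],[-1,[0,0,-0.028],0],[-1,[0,0,-0.038],0],[-1,[0,0,-0.048],0]]';python3 -m pendant '[[-1,[0,0,-0.01],0],[-1,[0,0,-0.02],0],[-1,[0,0,-0.030],0],[-1,[0,0,-0.040],0],[-1,[0,0,-0.046],0]]';python3 -m pendant '[[-1,[0,0,0],0],[-1,[0,0,0],0],[-1,[0,0,0],0]]'
python3 - <<'E'
from h import *
c=wrist("w4.png");s=camera("scene");cv2.imwrite("pics/s4.png",cv2.resize(s["img"][70:290,240:420],None,fx=3.3,fy=2.7 if 0 else 3.3*.8,interpolation=cv2.INTER_CUBIC))
print(arm.state()["wrist_force"],arm.state()["grip_width"],arm.state()["tcp_pos"])
E
```

```text
time_s: 10.1
tcp_pos: [0.4927, -0.3023, 0.1682]
ee_rot: [-0.213, 3.134, 0.006]
wrist_force: [0.6, 0.4, -4.7]
grip_width: 0.0173
time_s: 10.6
tcp_pos: [0.4928, -0.3025, 0.2173]
ee_rot: [-0.213, 3.134, 0.006]
wrist_force: [-0.9, -0.3, -5.0]
grip_width: 0.0174
time_s: 11.1
tcp_pos: [0.4931, -0.3029, 0.2644]
ee_rot: [-0.213, 3.133, 0.005]
wrist_force: [0.4, 0.7, -5.5]
grip_width: 0.0171
time_s: 11.4
tcp_pos: [0.4927, -0.3027, 0.2639]
ee_rot: [-0.213, 3.134, 0.006]
wrist_force: [0.3, 0.4, -4.9]
grip_width: 0.0174
[-0.56066543 -0.38273194 -4.87715719] 0.017651676421948648 [ 0.49275595 -0.30270928  0.26385347]
```

View pics/w4.png

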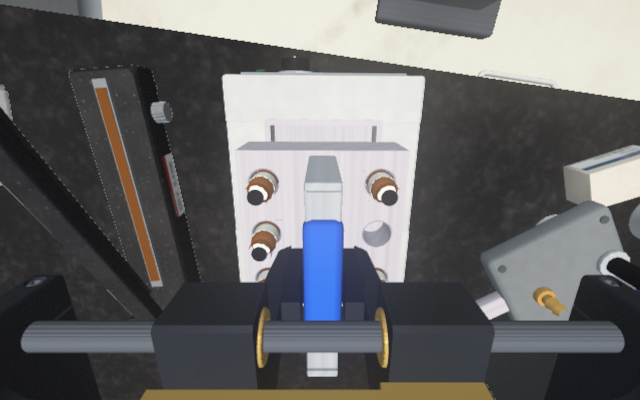

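View pics/s4.png

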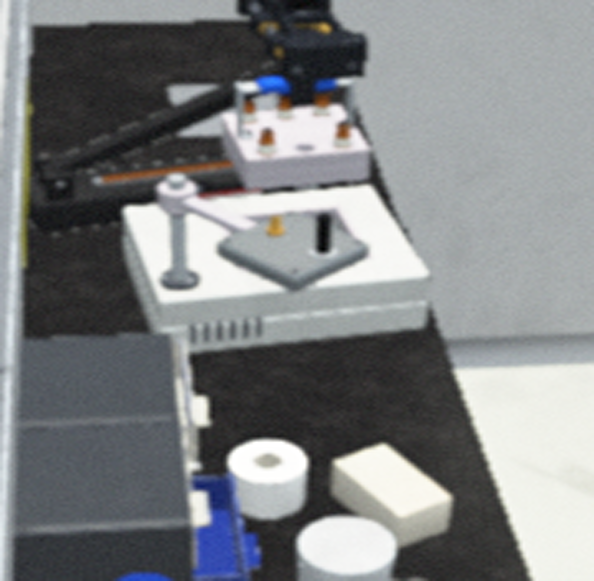

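Run:
```python
from h import *
c=wrist()
p=arm.state()["tcp_pos"];b=p[2]+.019-.096
for pit in(-.1,0,.1):
    o=[]
    for x,y,z in[(-.055,.052,.038),(-.055,-.052,.038),(-.055,.052,0),(-.055,-.052,0),(-.035,0,.103)]:
        z-=.096;x2,z2=x*np.cos(pit)+z*np.sin(pit),-x*np.sin(pit)+z*np.cos(pit)
        a=np.radians(7.8);o.append(np.round(proj(c,[.4927+x2*np.cos(a)-y*np.sin(a),-.3027+x2*np.sin(a)+y*np.cos(a),b+.096+z2])).tolist())
    print(pit,o)
print("base z",b)
# knob angle from this picture
for q in[(614,264,.206)]:
    w=ray(c,*q);d=w[:2]-COL;print(w.round(3),np.hypot(*d).round(3),np.radians(216.9-np.degrees(np.arctan2(d[1],d[0]))%360))
```

```text
-0.1 [[407.0, 156.0], [238.0, 156.0], [393.0, 152.0], [251.0, 152.0], [323.0, 216.0]]
0 [[410.0, 147.0], [235.0, 148.0], [396.0, 139.0], [249.0, 139.0], [323.0, 220.0]]
0.1 [[414.0, 139.0], [231.0, 139.0], [399.0, 126.0], [246.0, 126.0], [323.0, 226.0]]
base z 0.18690710460360685
[ 0.498 -0.083  0.206] 0.171 1.547004814699409
```

```bash
python3 -c "
from h import *
s=arm.state();print(abs(s['qvel']).max(),s['time_s']);print(arm.hand_in())"
```

```text
0.0029835295532455518 11.55
the job is handed in; nothing more can be done
None
```

I swung the nozzle head out to the left, gripped the rack by its blue sleeve and lifted it straight up. I handed in at 11.55 s on the robot's clock, with the rack still held above its well. The hand-in reports no verdict, so these are my own last measurements:

- **Nozzle arm:** at about 1.55 rad. The knob measured 171 mm from the column, as it should.
- **Clearance:** the rack's underside is about 0.10 m above the deck.
- **Position:** the rack is about 3 mm from straight above the well.
- **Level and still:** tilt is about 0.02 rad, judged from the block's edges in the wrist picture. The joints were moving at 0.003 rad/s or less.
- **Grip:** the fingers stopped at 17.4 mm on the 18 mm sleeve, with a steady load of about 5 N.
- **Vials and neighbours:** all five vials are visible and sitting in their pockets. The label roll, carton and tin look untouched, but I checked that by eye and did not measure it.

Before gripping, the top and wrist cameras disagreed by about 2.5 mm on the handle's sideways position. I aimed between the two and corrected by about 3 mm in all, going by the contact force, before lifting. No check failed.

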